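Fit the stage carriage onto a microscope stand

ROBOT

A 6-joint arm with a two-finger parallel gripper is mounted at the origin on the work surface. World frame = base frame: x ahead of the robot, y to its left, z up, the work surface at z = 0. Lengths are in m, angles in degrees, forces in N, time in s.
With the tool pointing down it reaches from about 0.35 to 0.925 m from the base axis. Payload 6.4 kg.
Tool frame: the origin (TCP) lies at the very end of the fingers, on their centre line; the grasp point (between the pads) lies 19 mm behind it; z points along the fingers, x is the direction in which the jaws open and shut, and the axes are right-handed (so a half turn about z gives the same grasp; the last joint's range is limited). The gripper opens to 94 mm and grips with 3 to 60 N. Pads are 16 mm wide; open, the fingers measure 119 mm over their backs; the gripper's body (75 mm by 177 mm) begins 78 mm behind the grasp point.
Start: joints at [56.774, 14.043, 89.255, -0, 76.702, -9.975], TCP at [0.257, 0.597, 0.205] pointing down, gripper open.
Joint ranges: [-179.41, 179.41], [-58.25, 129.5], [7.25, 145.43], [-54.29, 234.29], [11.92, 165.04], [-157.13, 157.13]. Speed limits (degrees/s): [147.25, 147.25, 180, 180, 180, 180].

INTERFACE

Orientations are given as a 3x3 rotation matrix whose columns are the frame's x, y, z axes.
In Python, from bench import move_to, servo_line, set_joints, gripper_to, dwell, inverse_kinematics, capture, PlanningError, finish_job, read_time_s, read_joints, read_dq, read_joint_torque, read_ee_pos, read_tcp_rot, read_ft_force, read_torque, read_gripper_width gives the robot as it stands. Calls block until the motion is done:
- move_to(position, orientation): joint-space move of the TCP to a pose.
- servo_line(position, rot=None, velocity=0.15): straight line of the TCP; rot=None keeps the orientation; velocity is the mean speed in m/s.
- set_joints(angles): joint-space move.
- gripper_to(opening, squeeze=None): finger opening in m; squeeze is the grip in N (None keeps the last); returns when the fingers have stopped.
- dwell(seconds).
- inverse_kinematics(position, orientation): joint angles nearest the present ones, or None.
- capture(name): name is "scene" or "side" or "wrist"; returns a dict with "image" (420x560x3 uint8, blue, green, red), "z_map" (420x560 float32, m along the optical axis (not along the pixel's ray), 0 where there is no reading), "intrinsics" (3x3 intrinsics, pixels), "cam_to_world" (4x4, takes a point from camera to world coordinates). Camera axes: x right, y down, z forward; pixel columns grow to the right and rows downward; lengths in m; the calibration is good to about 2 mm. A picture is of the moment at which its call begins.
A pose or a line that the arm cannot do raises PlanningError and nothing moves.
- finish_job(): hands the job in, once; it reports no verdict.
Readings, each from a call of its own:
- read_time_s(): time.
- read_joints(): joint angles.
- read_dq(): joint speeds.
- read_joint_torque(): joint torques, N m.
- read_ee_pos(): TCP position.
- read_tcp_rot(): TCP orientation.
- read_ft_force(): force on the tool from outside, world axes, zero at the start.
- read_torque(): the same for the moment, N m.
- read_gripper_width(): finger opening in m.
Only numpy, scipy, OpenCV 4.12 (cv2) and the standard library are available. Lean on these libraries where they do the work, as an engineer would, in place of code of your own. Each camera call takes 0.05 s, during which the arm holds its last target.

TASK

Lift the stage carriage out of its wooden case by its tall sleeve and set it down flat on the cork mat. Then take it again by its stage block, so that the rod has room to come up through the sleeve, and lower it square over the stand's rod, holding on until it is fully home on the collar, with the round opening of the stage centred over the lamp. Do not let it drop down the rod or force it, and leave the other things on the bench where they are.

Things in the scene. Friction and masses are not known exactly. Their poses are not given: they have to be found in the camera images.
- carriage: The carriage, the loose part to fit, 0.34 to 0.55 kg: an upright plain aluminium sleeve (44 mm outside, 85 tall, 23 mm bore right through) joined by a neck (34 wide, 30 tall) to a dark steel stage block 80 long x 50 wide x 30 tall. 157 mm long overall, one flat underside. Origin: sleeve axis at the underside; z up along the bore, x from sleeve to block. Centre of mass 42 mm along x
- sleeve_mid (a point): A point on the carriage, with its axes: on the sleeve's axis, half-way up the sleeve, 42.5 mm above the underside. The sleeve can be gripped across its 44 mm diameter
- stage_mid (a point): A point on the carriage, with its axes: middle of the 28 mm round opening through the stage block, half-way up the block (15 mm above the underside), 95 mm along x from the sleeve's axis. The block's two long upright sides, 50 mm apart, face +y and -y and run from 55 to 135 mm along x from the sleeve's axis
- case: Open wooden case, fixed, 182 x 74 mm outside (long along its x), walls 6 mm thick and 48 mm tall, floor 6 mm; origin at the centre of its underside. The carriage starts lying in it the right way up with about 6 mm of room all round, its block below the rim and its sleeve standing 43 mm above the rim, the sleeve at the case's +x end
- mat: Brown cork mat, fixed to the bench, 210 x 150 mm (long along its x), 3 mm thick; origin at the centre of its underside
- seat (a point): A point on the stand: centre of the top face of the stop collar at the foot of the rod (collar 42 mm across), 50 mm above the bench. The stand is fixed: a white plinth 210 x 110 x 25 mm with an upright steel rod 20 mm in diameter near one end and a round black lamp housing near the other. z is up, -x points from rod to lamp
- rod_tip (a point): Centre of the rod's top end, 150 mm above the seat; the last 18 mm taper from 20 to 10 mm diameter
- lamp (a point): Centre of the lamp housing's flat top (66 mm across, with a glass window), at the same height as the seat and 95 mm from the rod's axis; axes as the seat's. The seated carriage rests on collar and housing together
- dropper: Bystander, not to be disturbed: amber dropper bottle, 48 mm across, 122 tall; origin at the middle of its underside
- dish: Bystander, not to be disturbed: round flat clear dish, 84 mm across, 16 tall; origin at the middle of its underside
- slidebox: Bystander, not to be disturbed: closed slide box, 85 x 100 x 34 mm; origin at the middle of its underside
- driver: Bystander, not to be disturbed: screwdriver lying flat, 160 mm long; origin at its underside, handle towards -x
- objective: Bystander, not to be disturbed: steel objective lens barrel standing upright, 34 mm across, 58 tall; origin at the middle of its underside
- beaker: Bystander, not to be disturbed: open glass beaker, 68 mm across, 85 tall; origin at the middle of its underside
- jar: Bystander, not to be disturbed: amber glass jar with white lid, 66 mm across, 100 tall; origin at the middle of its underside

How it is judged (in metres and radians):
On the way, in this order (a step that is already met when the one before it is completed fails the run):
1. the carriage lies flat on the mat, let go (horizontal distance between each of sleeve_mid, stage_mid and mat below 0.11 m and height (world z) of sleeve_mid between 0.042 and 0.05 m and angle between sleeve_mid's own z axis and vertical below 0.05 rad and linear speed of carriage below 0.02 m/s and contact force between the fingers and carriage below 0.1 N), for 0.2 s.
2. the sleeve is threaded on the upper half of the rod, the carriage held (horizontal distance between sleeve_mid and seat below 0.004 m and z of sleeve_mid in the frame of seat between 0.1 and 0.165 m and contact force between the fingers and carriage above 1 N), for 0.1 s.
3. the carriage is brought fully home on the collar while held (horizontal distance between sleeve_mid and seat below 0.004 m and z of sleeve_mid in the frame of seat below 0.049 m and contact force between the fingers and carriage above 1 N), for 0.1 s.
At the end, for the whole second after the job is handed in: The sleeve stands on the rod with its underside on the collar (within 4 mm in height, 4 mm of the rod's axis), square (within 2 degrees), the stage opening within 14 mm of the lamp's centre, the carriage let go, the bystanders where they were (within 30 mm) (horizontal distance between sleeve_mid and seat below 0.004 m and z of sleeve_mid in the frame of seat between 0.0395 and 0.0465 m and angle between sleeve_mid's own z axis and vertical below 0.035 rad and horizontal distance between stage_mid and lamp below 0.014 m); the robot touches nothing.
It fails at once if the carriage drops down the rod (faster than 0.35 m/s on it) (horizontal distance between sleeve_mid and seat below 0.012 m and z of sleeve_mid in the frame of seat below 0.19 m and linear speed of carriage above 0.35 m/s).
It fails at once if the carriage is forced against the stand (over 60 N) (contact force between carriage and stand above 60 N).
It fails at once if a bystander is moved more than 30 mm (distance of any of dropper, dish, slidebox, driver, objective, beaker, jar from where it was at the start of the episode above 0.03 m).
It also fails if it takes over 72 s, if anything falls off the work surface, if the arm or the gripper's body presses on something with over 40 N, if the wrist force passes 120 N, or if a joint passes its speed limit or range.

## Working session

There is one attempt and no reset: what is moved stays moved. The work goes in short steps, each a Python script; the robot and the scene stay as the last script left them, time stands still between calls to the robot, and variables do not carry over. Pictures are saved under pics/ and viewed, and the job is handed in when it is done.

```bash
mkdir -p pics; ls; python3 - <<'E'
from bench import *
import cv2,numpy as np
for n in ["scene","side","wrist"]:
    c=capture(n); cv2.imwrite(f"pics/{n}0.png",c["image"]); np.savez(f"pics/{n}0.npz",**c)
    print(n,c["cam_to_world"].round(3).tolist(),c["intrinsics"].round(1).tolist())
print(read_time_s(),read_ft_force())
E
```

```text
pics
scene [[-0.839, 0.334, -0.43, 1.12], [0.544, 0.487, -0.684, 0.857], [-0.019, -0.807, -0.59, 0.901], [0.0, 0.0, 0.0, 1.0]] [[486.4, 0.0, 281.3], [0.0, 486.4, 214.5], [0.0, 0.0, 1.0]]
side [[0.978, -0.132, 0.159, 0.349], [-0.205, -0.536, 0.819, -1.038], [-0.023, -0.834, -0.552, 0.836], [0.0, 0.0, 0.0, 1.0]] [[422.2, 0.0, 276.3], [0.0, 422.2, 205.6], [0.0, 0.0, 1.0]]
wrist [[0.395, 0.894, 0.212, 0.194], [0.919, -0.385, -0.092, 0.623], [-0.0, 0.231, -0.973, 0.384], [0.0, 0.0, 0.0, 1.0]] [[342.5, 0.0, 283.0], [0.0, 342.5, 203.6], [0.0, 0.0, 1.0]]
0.15 [-0.42002641 -0.01629919  0.4091855 ]
```

View pics/scene0.png

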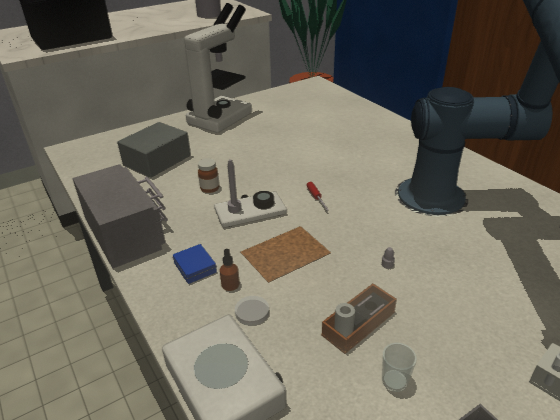

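View pics/side0.png

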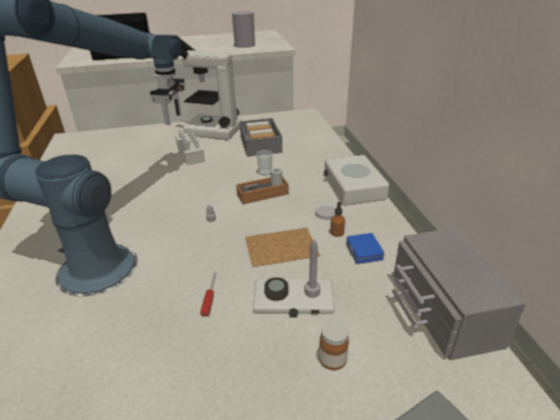

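View pics/wrist0.png

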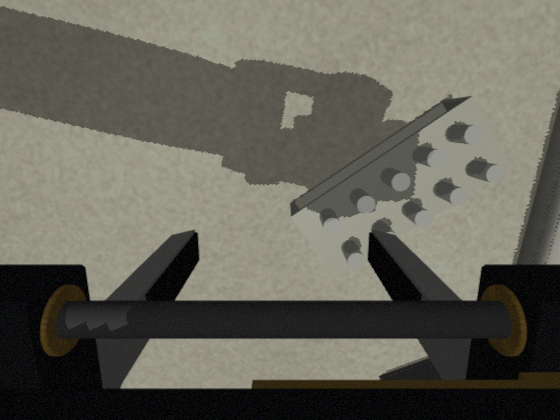

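The scene view shows the case at about (360,317), with the sleeve end at (345,318). The mat is at (286,253) and the stand at (250,208), with the rod top near (232,163) and the lamp at (263,199). I'll compute coarse positions from these.

```bash
cat > h.py <<'E'
import numpy as np,cv2
def load(n): return dict(np.load(n))
def ray(c,u,v):
    T=c["cam_to_world"];K=c["intrinsics"]
    d=T[:3,:3]@np.array([(u-K[0,2])/K[0,0],(v-K[1,2])/K[1,1],1.]); return T[:3,3],d
def onz(c,u,v,z):
    o,d=ray(c,u,v); return o+d*(z-o[2])/d[2]
def pt(c,u,v):
    o,d=ray(c,u,v); return o+d*c["z_map"][int(v),int(u)]
def cloud(c):
    h,w=c["z_map"].shape;v,u=np.mgrid[:h,:w];K=c["intrinsics"];T=c["cam_to_world"];z=c["z_map"]
    P=np.stack([(u-K[0,2])/K[0,0]*z,(v-K[1,2])/K[1,1]*z,z],-1)@T[:3,:3].T+T[:3,3]; P[z==0]=np.nan; return P
def proj(c,p):
    T=c["cam_to_world"];q=T[:3,:3].T@(np.asarray(p)-T[:3,3]);q=c["intrinsics"]@q;return q[:2]/q[2]
E
python3 - <<'E'
from h import *
s=load("pics/scene0.npz");d=load("pics/side0.npz")
for n,u,v in [("sleeve",344,311),("case far",394,291),("mat",286,253),("rodtip",232,163),("lamp",263,196),("plinth",245,214),("dropper",228,255),("dish",252,310),("box",195,260),("beaker",399,355),("jar",208,166),("obj",389,252)]:
    print(n,pt(s,u,v).round(3))
for n,u,v in [("sleeve",276,172),("mat",282,246),("rodtip",314,243),("lamp",276,287),("driver",208,298),("obj",210,210),("jar",335,330)]:
    print(n,pt(d,u,v).round(3))
for k,c in (("scene",s),("side",d)):
    im=c["image"]
    a=im[140:400,150:450] if k=="scene" else im[130:380,180:420]
    cv2.imwrite(f"pics/{k}0z.png",cv2.resize(a,None,fx=2.3,fy=2.3,interpolation=cv2.INTER_CUBIC))
E
```

```text
sleeve [0.602 0.289 0.074]
case far [0.407 0.257 0.001]
mat [ 0.557 -0.019  0.006]
rodtip [ 0.586 -0.254  0.195]
lamp [ 0.494 -0.244  0.05 ]
plinth [ 0.571 -0.225  0.023]
dropper [0.745 0.008 0.11 ]
dish [0.748 0.121 0.016]
box [ 0.794 -0.104  0.035]
beaker [0.571 0.436 0.054]
jar [ 0.589 -0.428  0.102]
obj [0.357 0.177 0.052]
sleeve [0.607 0.28  0.093]
mat [ 0.559 -0.032  0.004]
rodtip [ 0.588 -0.27   0.195]
lamp [ 0.495 -0.251  0.052]
driver [ 0.318 -0.227  0.029]
obj [0.354 0.162 0.045]
jar [ 0.584 -0.457  0.1  ]
```

View pics/scene0z.png

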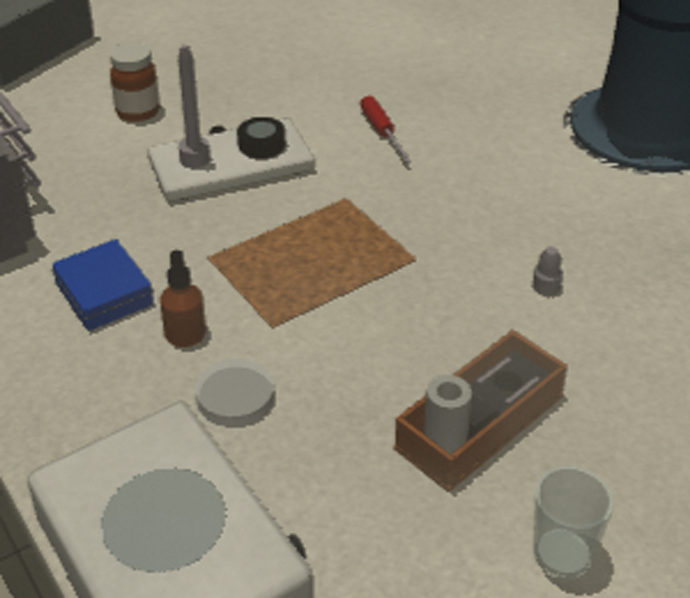

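View pics/side0z.png

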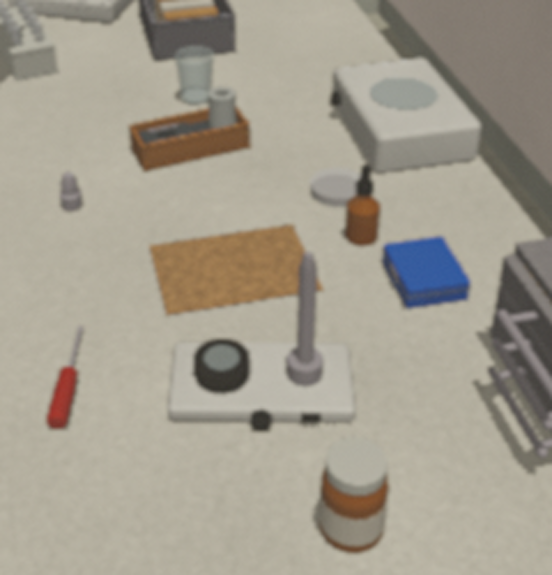

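```bash
cat >> h.py <<'E'
def down(yaw_deg):
    a=np.radians(yaw_deg);x=np.array([np.cos(a),np.sin(a),0]);z=np.array([0,0,-1.]);return np.column_stack([x,np.cross(z,x),z])
E
python3 - <<'E'
from bench import *
from h import *
R=read_tcp_rot();p=read_ee_pos();c=load("pics/wrist0.npz");T=c["cam_to_world"]
print(np.round(R,3),(R.T@(T[:3,3]-p)).round(3),(R.T@T[:3,:3]).round(3))
for pos in [(0.5,0.27,0.35),(0.52,-.25,0.35),(0.55,-.03,.3)]:
  for y in (0,90,180,270): print(pos,y,inverse_kinematics(np.array(pos),down(y)))
E
```

```text
[[ 0.395  0.919 -0.001]
 [ 0.919 -0.395 -0.001]
 [-0.001 -0.    -1.   ]] [-0.001 -0.067 -0.179] [[ 1.    -0.001  0.001]
 [ 0.001  0.973  0.231]
 [-0.001 -0.231  0.973]]
(0.5, 0.27, 0.35) 0 [ 1.69399749e+01 -1.66239134e+00  9.13490463e+01 -2.54444375e-14
  9.03133451e+01  1.69399749e+01]
(0.5, 0.27, 0.35) 90 [ 1.69399749e+01 -1.66239134e+00  9.13490463e+01 -2.54444375e-14
  9.03133451e+01 -7.30600251e+01]
(0.5, 0.27, 0.35) 180 None
(0.5, 0.27, 0.35) 270 [ 1.69399749e+01 -1.66239134e+00  9.13490463e+01 -2.54444375e-14
  9.03133451e+01  1.06939975e+02]
(0.52, -0.25, 0.35) 0 [-3.69306416e+01 -4.44173850e-01  9.01473459e+01 -2.54444375e-14
  9.02968279e+01 -3.69306416e+01]
(0.52, -0.25, 0.35) 90 [-3.69306416e+01 -4.44173850e-01  9.01473459e+01 -2.54444375e-14
  9.02968279e+01 -1.26930642e+02]
(0.52, -0.25, 0.35) 180 [-3.69306416e+01 -4.44173850e-01  9.01473459e+01 -2.54444375e-14
  9.02968279e+01  1.43069358e+02]
(0.52, -0.25, 0.35) 270 [-3.69306416e+01 -4.44173850e-01  9.01473459e+01 -2.54444375e-14
  9.02968279e+01  5.30693584e+01]
(0.55, -0.03, 0.3) 0 [-1.49178778e+01 -3.03943299e+00  9.77486623e+01 -2.54444375e-14
  8.52907707e+01 -1.49178778e+01]
(0.55, -0.03, 0.3) 90 [-1.49178778e+01 -3.03943299e+00  9.77486623e+01 -2.54444375e-14
  8.52907707e+01 -1.04917878e+02]
(0.55, -0.03, 0.3) 180 None
(0.55, -0.03, 0.3) 270 [-1.49178778e+01 -3.03943299e+00  9.77486623e+01 -2.54444375e-14
  8.52907707e+01  7.50821222e+01]
```

```bash
python3 - <<'E'
from bench import *
from h import *
for n,p in [("case1",(0.51,0.27,0.32)),("mat1",(0.55,-.03,.36)),("stand1",(0.53,-.25,0.36))]:
    move_to(np.array(p),down(90)); dwell(0.2)
    c=capture("wrist"); cv2.imwrite(f"pics/{n}.png",c["image"]); np.savez(f"pics/{n}.npz",**c); print(n,read_time_s(),read_ee_pos())
E
```

```text
case1 1.9833 [0.50970527 0.27054546 0.31975946]
mat1 3.4 [ 0.55002278 -0.02904264  0.35984217]
stand1 4.5333 [ 0.53042724 -0.24876651  0.36021815]
```

View pics/case1.png

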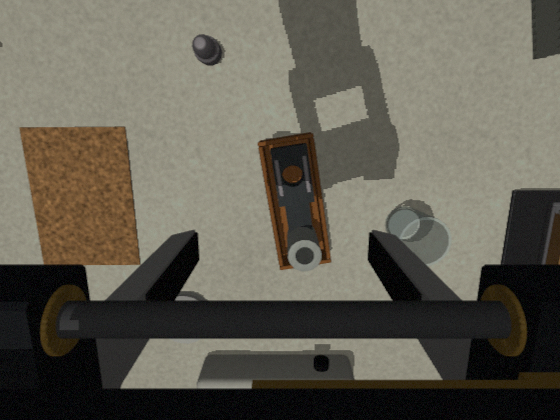

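View pics/mat1.png

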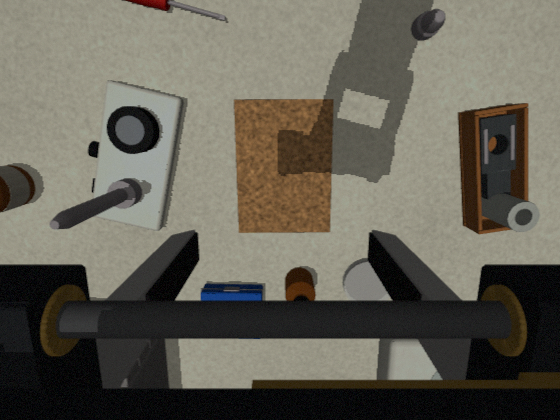

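View pics/stand1.png

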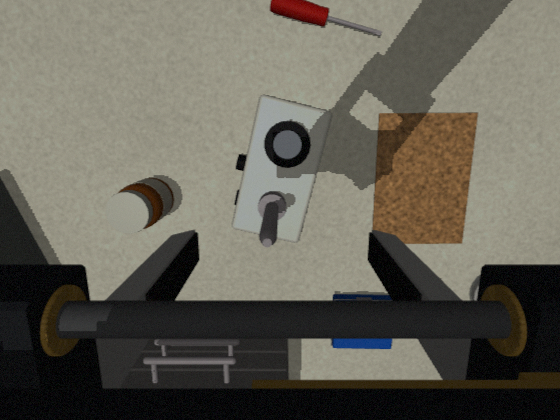

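Case1 shows the sleeve ring at about (304,255) and the block opening at (292,174). In stand1 the lamp is at (288,144), the collar at (272,205) and the rod tip at (267,240). I'll zoom in to refine these.

```bash
python3 - <<'E'
from h import *
a=load("pics/case1.npz");b=load("pics/stand1.npz")
for n,c,(u0,v0,w,h) in (("case1z",a,(245,125,100,150)),("stand1z",b,(220,85,120,165))):
    im=cv2.resize(c["image"][v0:v0+h,u0:u0+w],None,fx=4,fy=4,interpolation=cv2.INTER_CUBIC)
    im=cv2.convertScaleAbs(im,alpha=1.6,beta=10)
    for k in range(0,h,20): cv2.putText(im,str(v0+k),(0,4*k+6),0,.4,(0,255,255),1)
    for k in range(0,w,20): cv2.putText(im,str(u0+k),(4*k,10),0,.4,(0,255,255),1)
    cv2.imwrite(f"pics/{n}.png",im[:600])
P=cloud(a);Q=cloud(b)
m=(P[...,2]>.083)&(P[...,2]<.1)&(np.hypot(P[...,0]-.6,P[...,1]-.285)<.05)
ys,xs=np.nonzero(m);print("sleeve top depth pts",m.sum(),P[m].mean(0),"px circ",cv2.minEnclosingCircle(np.column_stack([xs,ys]).astype(np.float32)))
m=(Q[...,2]>.03)&(Q[...,2]<.058)&(np.hypot(Q[...,0]-.495,Q[...,1]+.25)<.05)
ys,xs=np.nonzero(m);print("lamp",m.sum(),Q[m].mean(0),cv2.minEnclosingCircle(np.column_stack([xs,ys]).astype(np.float32)))
m=(Q[...,2]>.14)&(np.hypot(Q[...,0]-.588,Q[...,1]+.26)<.05)
ys,xs=np.nonzero(m);print("rod",m.sum(),Q[m].mean(0),xs.min(),xs.max(),ys.min(),ys.max(), Q[m][:,2].max())
E
```

```text
sleeve top depth pts 701 [0.60516675 0.29804234 0.09029245] px circ ((304.5833435058594, 253.8958282470703), 17.191953659057617)
lamp 1698 [ 0.49289175 -0.24246707  0.05015858] ((287.4103698730469, 143.7547149658203), 23.38918685913086)
rod 423 [ 0.58051222 -0.26434907  0.17972049] 260 277 218 246 0.20161072297552357
```

View pics/case1z.png

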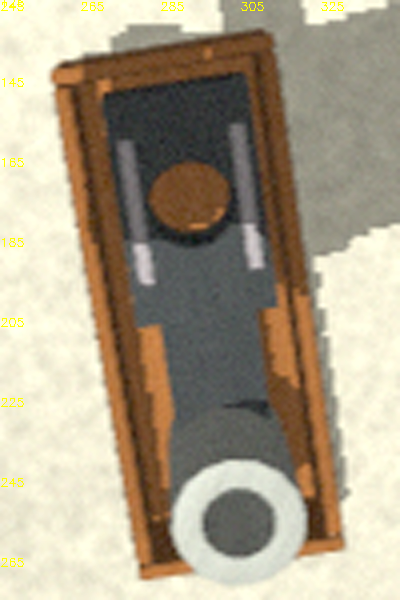

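View pics/stand1z.png

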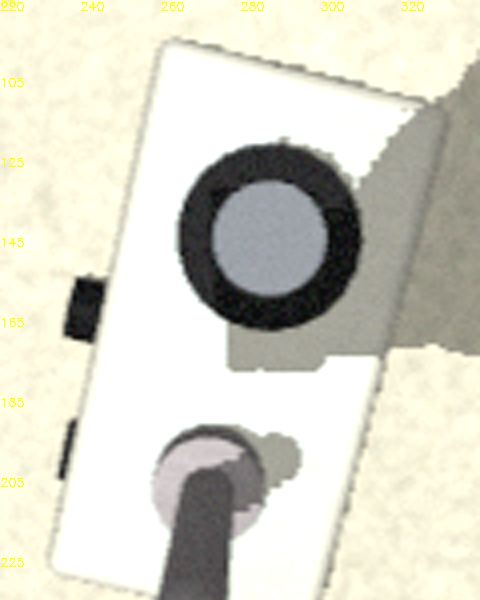

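```bash
python3 - <<'E'
from h import *
a=load("pics/case1.npz");b=load("pics/stand1.npz")
s=onz(a,305,255.5,.091);o=onz(a,292.75,175.6,.036);print("sleeve",s,"open",o,np.linalg.norm((s-o)[:2]),np.degrees(np.arctan2(*(o-s)[[1,0]])))
l=onz(b,287.5,144.2,.05);k=onz(b,272.5,206,.05);print("lamp",l,"seat",k,np.linalg.norm((l-k)[:2]),np.degrees(np.arctan2(*(l-k)[[1,0]])))
# rod tip in all views
Q=cloud(b);
m=(Q[...,2]>.14)&(np.hypot(Q[...,0]-.588,Q[...,1]+.26)<.05)
ys,xs=np.nonzero(m)
for r in range(218,247,2): print(r,xs[ys==r].min(),xs[ys==r].max(),Q[r,int(xs[ys==r].mean())].round(3))
g=cv2.cvtColor(b["image"],cv2.COLOR_BGR2GRAY)
im=cv2.resize(b["image"][195:255,245:295],None,fx=10,fy=10,interpolation=cv2.INTER_CUBIC);cv2.imwrite("pics/rodz.png",cv2.convertScaleAbs(im,alpha=1.8))
for n,c,(u0,v0) in (("scene",load("pics/scene0.npz"),(205,150)),("side",load("pics/side0.npz"),(285,230))):
    im=cv2.resize(c["image"][v0:v0+75,u0:u0+60],None,fx=8,fy=8,interpolation=cv2.INTER_CUBIC);cv2.imwrite(f"pics/rod_{n}.png",cv2.convertScaleAbs(im,alpha=1.8))
# mat corners
hsv=cv2.cvtColor(load("pics/mat1.npz")["image"],cv2.COLOR_BGR2HSV)
c=load("pics/mat1.npz")
mm=cv2.inRange(hsv,(5,90,20),(20,255,255));mm[:,:225]=0;mm[:,345:]=0;mm[245:]=0
(u,v),wh,an=cv2.minAreaRect(cv2.findNonZero(mm));print("mat px",u,v,wh,an,onz(c,u,v,.003))
for q in cv2.boxPoints(((u,v),wh,an)): print(onz(c,*q,.003).round(3))
E
```

```text
sleeve [0.60685876 0.2986113  0.091     ] open [0.51294706 0.28396411 0.036     ] 0.09504707408508524 -171.13513510649486
lamp [ 0.49347581 -0.24222762  0.05      ] seat [ 0.58329755 -0.26388766  0.05      ] 0.09239644717673537 166.44226850735845
218 268 271 [ 0.576 -0.265  0.14 ]
220 264 275 [ 0.576 -0.265  0.149]
222 263 276 [ 0.576 -0.265  0.157]
224 262 277 [ 0.576 -0.265  0.165]
226 261 277 [ 0.576 -0.264  0.173]
228 261 277 [ 0.576 -0.264  0.181]
230 261 277 [ 0.576 -0.264  0.187]
232 260 277 [ 0.578 -0.265  0.19 ]
234 260 277 [ 0.579 -0.265  0.193]
236 260 276 [ 0.58  -0.264  0.197]
238 260 276 [ 0.581 -0.264  0.2  ]
240 260 276 [ 0.583 -0.264  0.2  ]
242 262 275 [ 0.586 -0.264  0.199]
244 263 272 [ 0.587 -0.265  0.202]
246 265 269 [ 0.59  -0.265  0.2  ]
mat px 283.0 165.5 (133.0, 98.0) 90.0 [ 0.54865225 -0.02868879  0.003     ]
[ 0.449 -0.102  0.003]
[0.449 0.045 0.003]
[0.658 0.052 0.003]
[ 0.658 -0.109  0.003]
```

View pics/rodz.png

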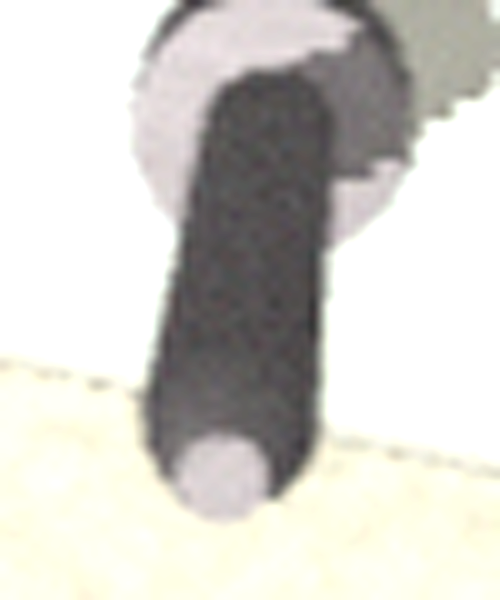

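View pics/rod_scene.png

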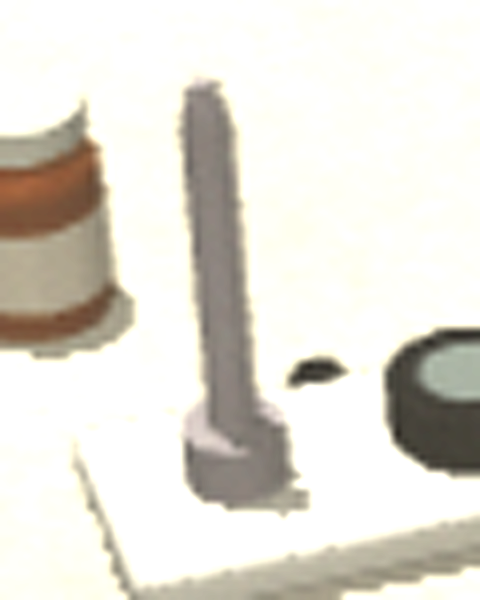

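View pics/rod_side.png

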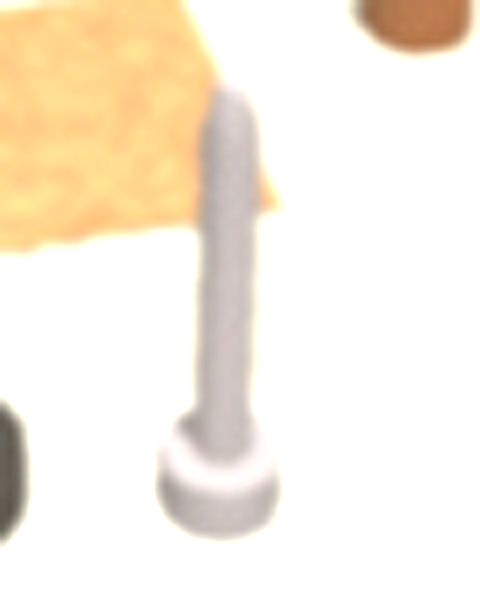

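```bash
python3 - <<'E'
from h import *
a=load("pics/case1.npz");b=load("pics/stand1.npz")
s=onz(a,304.6,255.1,.091);o=onz(a,292.4,175.2,.036);print("sleeve",s,"open",o,np.linalg.norm((s-o)[:2]),np.degrees(np.arctan2(*(s-o)[[1,0]])))
l=onz(b,287.1,143.8,.05);t=onz(b,266.85,242.05,.2);print("lamp",l,"tip",t,np.linalg.norm((l-t)[:2]),np.degrees(np.arctan2(*(t-l)[[1,0]])))
k=onz(b,272.1,205.6,.05);print("seat",k)
S=load("pics/scene0.npz");print("tip scene",onz(S,205+202/8-.5,150+84/8-.5,.2)); D=load("pics/side0.npz");print("tip side",onz(D,285+231/8-.5,230+90/8-.5,.2))
E
```

```text
sleeve [0.6063172 0.298095  0.091    ] open [0.51239769 0.28348328 0.036     ] 0.0950493322434857 8.843011428305635
lamp [ 0.49291968 -0.24279443  0.05      ] tip [ 0.58526148 -0.26549488  0.2       ] 0.09509110954307187 -13.811198287366405
seat [ 0.58269227 -0.26447281  0.05      ]
tip scene [ 0.58691604 -0.2645012   0.2       ]
tip side [ 0.58740925 -0.26707638  0.2       ]
```

The measurements agree: sleeve to opening is 95.0 mm, rod to lamp is 95.1 mm, and the tip matches across three views to within about 2 mm. Next I grip the sleeve with the jaws along the carriage axis and lift.

```bash
python3 - <<'E'
from bench import *
from h import *
R=down(8.84)
gripper_to(0.094,50)
move_to(np.array([.6063,.2981,.16]),R)
servo_line(np.array([.6063,.2981,.058]),velocity=.1); dwell(.2)
f0=read_ft_force()
print(read_time_s(),read_ee_pos(),f0)
gripper_to(0.03,50); dwell(.3)
print("w",read_gripper_width(),read_ft_force()-f0)
servo_line(np.array([.6063,.2981,.08]),velocity=.04); 
print(read_ft_force()-f0,read_torque())
servo_line(np.array([.6063,.2981,.18]),velocity=.08); dwell(.2)
print("w",read_gripper_width(),read_ft_force()-f0,read_torque(),read_time_s())
for n in ("side","scene"):
    c=capture(n);np.savez(f"pics/{n}2.npz",**c);u,v=proj(c,[.56,.29,.15]).astype(int);cv2.imwrite(f"pics/{n}2.png",cv2.resize(c["image"][max(v-80,0):v+80,max(u-100,0):u+100],None,fx=3.5,fy=3.5,interpolation=cv2.INTER_CUBIC))
E
```

```text
8.225 [0.60672569 0.29825184 0.05876287] [-0.38437275  0.18608982  0.14439524]
w 0.041930831291094615 [ 2.70844778  0.54944377 -0.63271514]
[ 0.45012    -0.44074382 -4.58788848] [-0.02889964 -0.08587088  0.04233334]
w 0.04267268946977339 [ 0.06736857  0.03861462 -4.69169009] [-0.06176411 -0.13261641  0.02661001] 11.6667
```

View pics/side2.png

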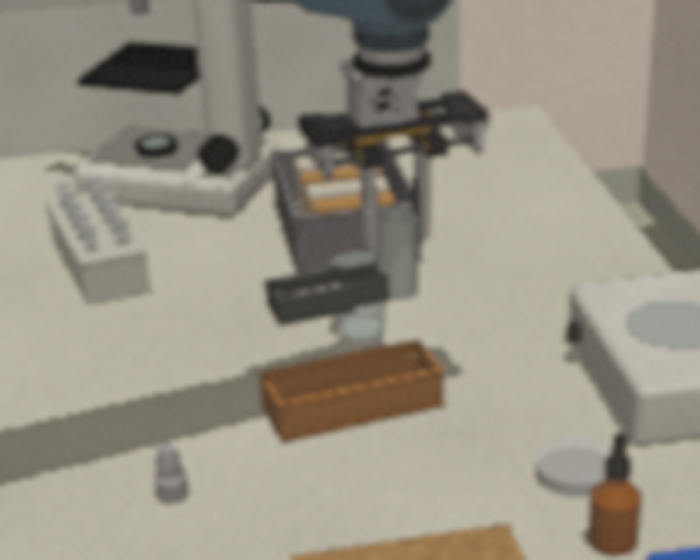

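View pics/scene2.png

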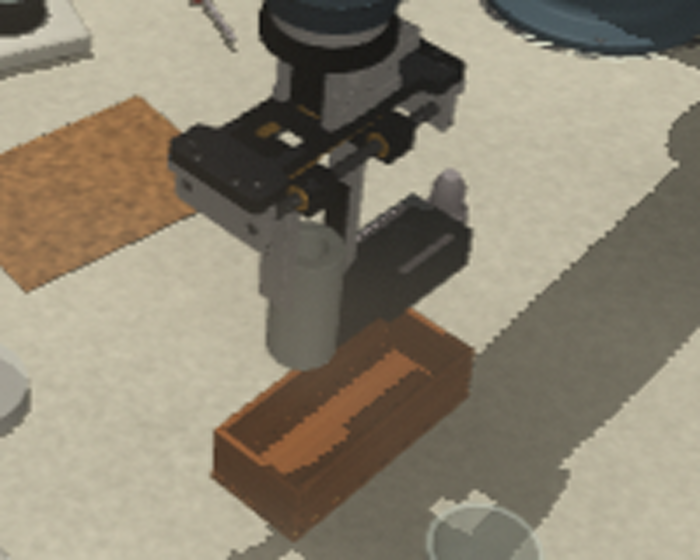

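The carriage is held level above the case, with a weight of about 4.7 N. I set it on the mat already turned to the stand's direction.

```bash
python3 - <<'E'
from bench import *
from h import *
R=down(-13.8); x,y=.599,-.040
move_to(np.array([x,y,.18]),R); dwell(.1)
servo_line(np.array([x,y,.07]),velocity=.1); dwell(.2)
f0=read_ft_force();print(read_time_s(),read_ee_pos(),f0)
z=.062
while z>.0515:
    servo_line(np.array([x,y,z]),velocity=.02)
    f=read_ft_force()-f0; print(round(z,4),f.round(2),read_ee_pos()[2].round(4))
    if f[2]>3: break
    z-=.0015 if z>.057 else .0007
gripper_to(.06,50); dwell(.3)
gripper_to(.094); print(read_ft_force())
servo_line(np.array([x,y,.2]),velocity=.15)
move_to(np.array([.53,-.04,.33]),down(76.2)); dwell(.2)
c=capture("wrist");np.savez("pics/mat3.npz",**c);cv2.imwrite("pics/mat3.png",c["image"]);print(read_time_s())
E
```

```text
14.5917 [ 0.59939988 -0.04008675  0.07063845] [ 0.17089701 -0.53718089 -4.69624292]
0.062 [ 0.46  0.34 -0.3 ] 0.0618
0.0605 [ 0.31  0.58 -0.43] 0.0605
0.059 [ 0.95  0.28 -0.42] 0.0589
0.0575 [0.51 0.79 0.16] 0.0573
0.056 [ 0.88 -0.43  0.04] 0.0558
0.0553 [0.37 0.16 0.28] 0.0553
0.0546 [-0.22  0.85  4.04] 0.055
[-0.1369582  -0.49259897  0.75236867]
20.9333
```

View pics/mat3.png

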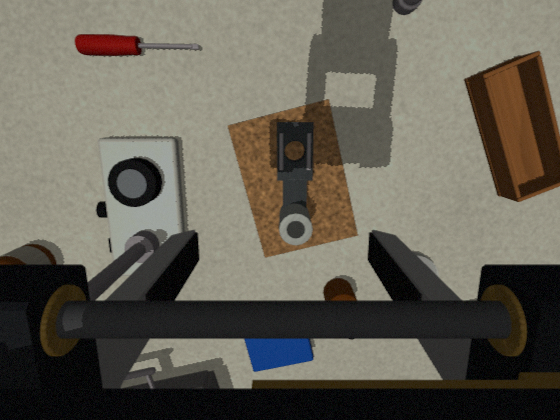

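The carriage sits flat on the mat, with the sleeve ring at about (295,230) and the opening at about (296,151). I'll measure it precisely.

```bash
python3 - <<'E'
from h import *
c=load("pics/mat3.npz")
u0,v0,w,h=265,110,65,140
im=cv2.convertScaleAbs(cv2.resize(c["image"][v0:v0+h,u0:u0+w],None,fx=4.2,fy=4.2,interpolation=cv2.INTER_CUBIC),alpha=1.8)
cv2.imwrite("pics/mat3z.png",im)
g=cv2.cvtColor(c["image"],cv2.COLOR_BGR2GRAY)
m=np.uint8(g>110)*255; k=np.zeros_like(m);k[205:255,270:320]=m[205:255,270:320]
P=cloud(c);m2=np.zeros(g.shape,bool);m2[200:260,265:325]=((P[200:260,265:325,2]>.078)&(P[200:260,265:325,2]<.1))
ys,xs=np.nonzero(m2);print("depth ring",cv2.minEnclosingCircle(np.column_stack([xs,ys]).astype(np.float32)),P[m2].mean(0))
print(g[230,270:322]);print(g[205:256,295])
hs=cv2.cvtColor(c["image"],cv2.COLOR_BGR2HSV);print(hs[150,276:318,1],g[135:170,296])
E
```

```text
depth ring ((295.6349792480469, 227.7515411376953), 16.989049911499023) [ 0.59674988 -0.03980612  0.08713525]
[ 85  83  90 100 103 112 116 122 114 126 141 143 145 138 137 135 109  57
  52  54  55  53  52  57  54  54  52  52  54  52  54  55  57  54  83 125
 142 141 141 135 137 125 106  85  87  88  86  88  84  78  76  83]
[ 55  55  56  56  53  50  55  52  97 138 141 141 142 141 143 132  70  52
  52  54  58  58  57  54  56  54  50  55  51  53  55  52  55 107 137 138
 136 141 137 134 114 107 100  91  88 108 154 158 154 155 152]
[117  87   9  14  11  15   4   6  99 120 150 126 139 133 137 138 140 131
 145 146 129 140 146 133 126 140 126 139 119  29  19  22   7  11   4   8
  40 127 140 154 128 143] [25 25 30 28 26 20 45 51 49 47 48 52 62 62 63 58 56 54 59 55 56 59 57 56
 43 25 22 26 21 30 28 22 26 48 52]
```

View pics/mat3z.png

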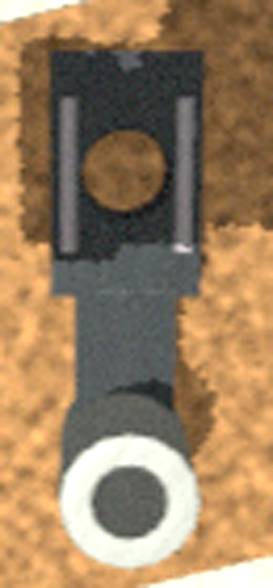

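```bash
python3 - <<'E'
from bench import *
from h import *
c=load("pics/mat3.npz")
s=onz(c,295.25,229.2,.088);o=onz(c,294.0,150.3,.033)
print(s,o,np.linalg.norm((s-o)[:2]),np.degrees(np.arctan2(*(s-o)[[1,0]])))
print(read_time_s(),read_ee_pos())
E
```

```text
[ 0.59804628 -0.0406843   0.088     ] [ 0.5044955  -0.01817348  0.033     ] 0.09622102172367246 -13.529679506814523
20.9333 [ 0.52998145 -0.03997194  0.32962675]
```

```bash
python3 - <<'E'
from bench import *
from h import *
yaw=-13.7;e=np.array([np.cos(np.radians(yaw)),np.sin(np.radians(yaw))])
g=np.array([.598,-.0405])-.075*e
R=down(90+yaw)
move_to(np.array([*g,.10]),R)
servo_line(np.array([*g,.007]),velocity=.1); dwell(.2)
f0=read_ft_force();print(read_time_s(),read_ee_pos(),f0)
gripper_to(.04,58); dwell(.3)
print("w",read_gripper_width(),(read_ft_force()-f0).round(2))
servo_line(np.array([*g,.03]),velocity=.05); dwell(.1); print((read_ft_force()-f0).round(2),read_torque())
servo_line(np.array([*g,.25]),velocity=.12); dwell(.3)
print("w",read_gripper_width(),(read_ft_force()-f0).round(2),read_torque(),read_time_s(),read_ee_pos())
for n in ("side","scene"):
    c=capture(n);np.savez(f"pics/{n}4.npz",**c);u,v=proj(c,[.54,-.03,.27]).astype(int);cv2.imwrite(f"pics/{n}4.png",cv2.resize(c["image"][max(v-70,0):v+70,max(u-80,0):u+80],None,fx=4,fy=4,interpolation=cv2.INTER_CUBIC))
E
```

```text
23.1333 [ 0.52563048 -0.02286373  0.00763873] [ 0.27329869 -0.25408896  0.03698892]
w 0.04938449335690588 [-0.37  1.93 -0.21]
[ 0.67  0.31 -4.22] [ 0.03391856  0.11880379 -0.01074561]
w 0.04956576635686556 [-0.21  1.16 -4.89] [0.01391463 0.13843625 0.01373007] 27.175 [ 0.52507051 -0.02270595  0.24982652]
```

View pics/side4.png

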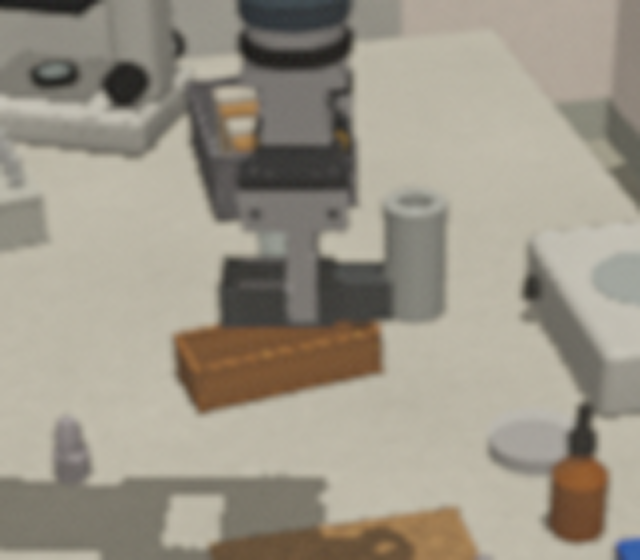

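View pics/scene4.png

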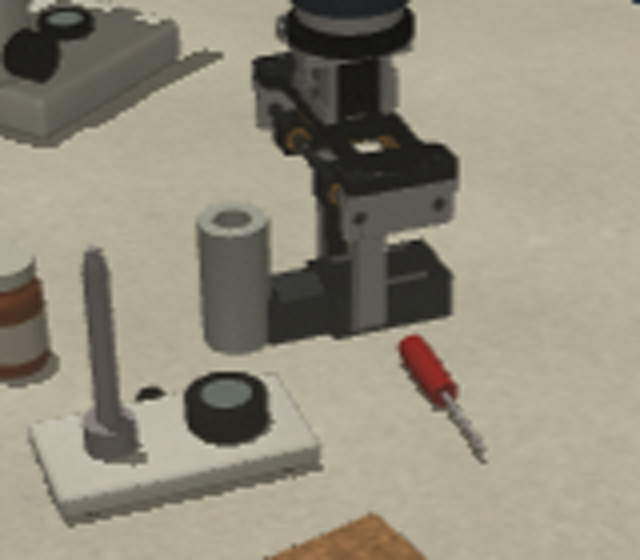

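```bash
python3 - <<'E'
from h import *
yaw=np.radians(-13.7);e=np.array([np.cos(yaw),np.sin(yaw)]);n=np.array([-e[1],e[0]])
for k in ("side4","scene4"):
    c=load(f"pics/{k}.npz");P=cloud(c).reshape(-1,3)
    s=np.array([.598,-.0405]); L=(P[:,:2]-s)@e;M=(P[:,:2]-s)@n
    m=(abs(L)<.024)&(abs(M)<.03)&(P[:,2]>.255)&(P[:,2]<.322)
    print(k,m.sum(),"slopes along,across deg",[np.degrees(np.arctan(np.polyfit(P[m,2],q[m],1)[0])).round(2) for q in (L,M)])
    m2=(abs(L)<.03)&(abs(M)<.03)&(P[:,2]>.24)
    print("zmax",np.percentile(P[m2,2],[50,95,99]))
    # circle fit at slices (least squares, fixed-r-free)
    for z0,z1 in ((.26,.29),(.29,.32)):
        m=(abs(L)<.03)&(abs(M)<.03)&(P[:,2]>z0)&(P[:,2]<z1)
        from scipy.optimize import least_squares
        r=least_squares(lambda q:np.hypot(P[m,0]-q[0],P[m,1]-q[1])-.022,s,loss="soft_l1",f_scale=.002)
        d=r.x-s;print(z0,m.sum(),r.x.round(4),"along",(d@e).round(4),"across",(d@n).round(4))
E
```

```text
side4 359 slopes along,across deg [np.float64(5.29), np.float64(0.76)]
zmax [0.29292231 0.33187686 0.33266851]
0.26 198 [ 0.5988 -0.0404] along 0.0007 across 0.0003
0.29 157 [ 0.602  -0.0407] along 0.0039 across 0.0007
scene4 454 slopes along,across deg [np.float64(3.34), np.float64(-1.87)]
zmax [0.29322885 0.33152238 0.33250809]
0.26 230 [ 0.597  -0.0393] along -0.0013 across 0.0009
0.29 197 [ 0.5986 -0.0405] along 0.0005 across 0.0001
```

```bash
python3 - <<'E'
from h import *
yaw=np.radians(-13.7);e=np.array([np.cos(yaw),np.sin(yaw),0]);n=np.array([-e[1],e[0],0])
s=np.array([.598,-.0405,.2452])
for k in ("side4","scene4"):
    c=load(f"pics/{k}.npz");u,v=proj(c,[.54,-.03,.27]).astype(int);u0=max(u-80,0);v0=max(v-70,0)
    im=cv2.resize(c["image"][v0:v+70,u0:u+80],None,fx=5,fy=5,interpolation=cv2.INTER_CUBIC)
    im=cv2.convertScaleAbs(im,alpha=1.5)
    cam=c["cam_to_world"][:3,3]-s;w=np.cross(cam,[0,0,1]);w/=np.linalg.norm(w)
    for sg in (1,-1):
        print(k,"edge",[((proj(c,s+sg*.022*w+[0,0,z])-[u0,v0]+.5)*5).round(0) for z in (0,.085)])
    pts=[s+x*e+y*n+[0,0,z] for x in (55e-3,135e-3) for y in (-.025,.025) for z in (0,.03)]+[s+sg*.022*w+[0,0,z] for sg in (1,-1) for z in (0,.085)]
    for p in pts:
        q=(proj(c,p)-[u0,v0]+.5)*5;cv2.circle(im,tuple(q.astype(int)),3,(0,255,255),1)
    cv2.imwrite(f"pics/{k}o.png",im[:600,:800])
E
```

```text
side4 edge [array([473., 390.]), array([472., 253.])]
side4 edge [array([552., 390.]), array([554., 253.])]
scene4 edge [array([256., 425.]), array([247., 276.])]
scene4 edge [array([343., 421.]), array([338., 272.])]
```

View pics/side4o.png

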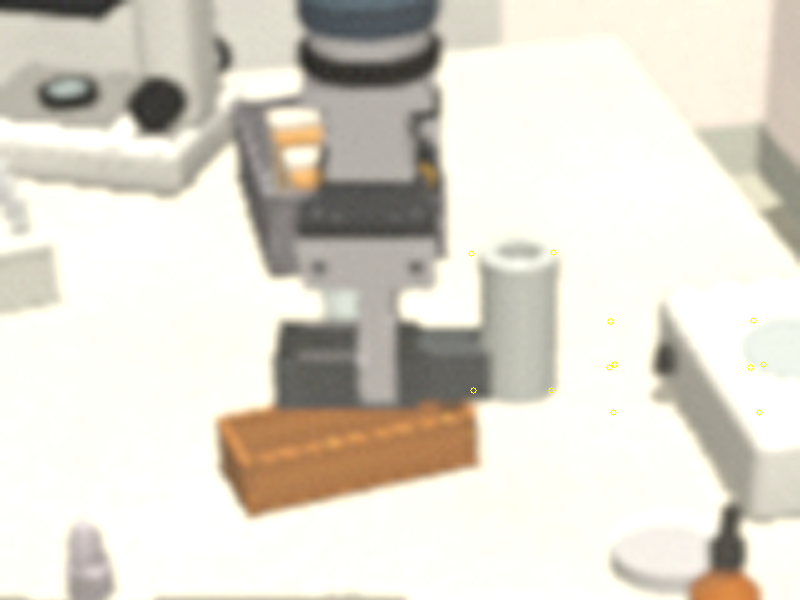

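View pics/scene4o.png

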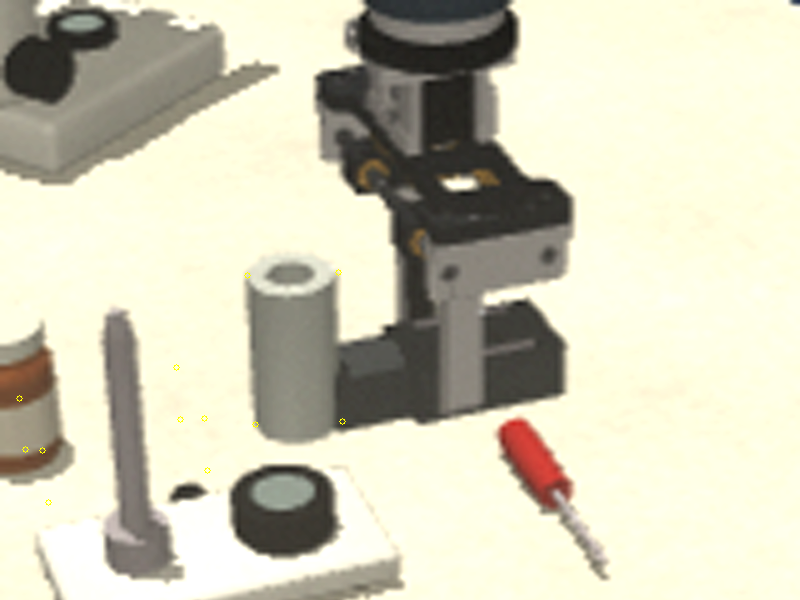

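```bash
python3 - <<'E'
from h import *
yaw=np.radians(-13.7);e=-np.array([np.cos(yaw),np.sin(yaw),0]);n=np.array([-e[1],e[0],0])
s=np.array([.598,-.0405,.2452])
for k in ("side4","scene4"):
    c=load(f"pics/{k}.npz");u,v=proj(c,[.54,-.03,.27]).astype(int);u0=max(u-80,0);v0=max(v-70,0)
    im=cv2.resize(c["image"][v0:v+70,u0:u+80],None,fx=5,fy=5,interpolation=cv2.INTER_CUBIC)
    im=cv2.convertScaleAbs(im,alpha=1.5)
    for p in [s+x*e+y*n+[0,0,z] for x in (55e-3,135e-3) for y in (-.025,.025) for z in (0,.03)]:
        q=(proj(c,p)-[u0,v0]+.5)*5;cv2.circle(im,tuple(q.astype(int)),2,(0,255,255),1)
    cv2.imwrite(f"pics/{k}p.png",im[:600,200:640])
    # sub-pixel sleeve edges: gradient peak per row, compared with vertical edges predicted
    g=cv2.GaussianBlur(cv2.cvtColor(c["image"],cv2.COLOR_BGR2GRAY).astype(float),(0,0),.7)
    cam=c["cam_to_world"][:3,3]-s;w=np.cross(cam,[0,0,1]);w/=np.linalg.norm(w)
    for sg in (1,-1):
        D=[]
        for z in np.arange(.035,.083,.003):
            q=proj(c,s+sg*.022*w+[0,0,z]);r=int(round(q[1]));xs=np.arange(int(q[0])-4,int(q[0])+6)
            gr=np.abs(np.gradient(g[r]))[xs];x=(gr*xs).sum()/gr.sum() if 0 else xs[gr.argmax()]
            j=xs[gr.argmax()];a=np.abs(np.gradient(g[r]));x=j+.5*(a[j-1]-a[j+1])/(a[j-1]-2*a[j]+a[j+1]+1e-9)
            mmpx=44/abs(proj(c,s+.022*w+[0,0,z])[0]-proj(c,s-.022*w+[0,0,z])[0]);D.append((z,(x-q[0])*mmpx))
        D=np.array(D);print(k,sg,"offset mm",D[:,1].round(1),"tilt deg",np.degrees(np.polyfit(D[:,0]*1e3,D[:,1],1)[0]).round(2), "w.e",(w@e).round(2))
E
```

```text
side4 1 offset mm [5.5 7.2 2.5 3.7 4.2 4.2 4.2 4.3 4.3 4.2 4.3 4.2 4.  3.5 2.8 2.2] tilt deg -2.56 w.e 1.0
side4 -1 offset mm [2.9 2.9 2.9 2.9 2.8 2.7 2.7 2.7 2.6 2.6 2.6 2.7 3.  3.4 4.  4.6] tilt deg 1.27 w.e 1.0
scene4 1 offset mm [-1.1 -1.  -0.9 -1.  -1.  -0.9 -0.7 -0.6 -0.8 -0.8 -0.9 -1.1 -1.  -0.9
 -1.1 -2.4] tilt deg -0.62 w.e -0.96
scene4 -1 offset mm [-2.3 -2.4 -2.3  5.6 -1.5 -1.  -0.9 -0.8 -0.8 -0.8 -1.  -1.  -0.9 -0.7
 -0.3  0.3] tilt deg 0.79 w.e -0.96
```

View pics/side4p.png

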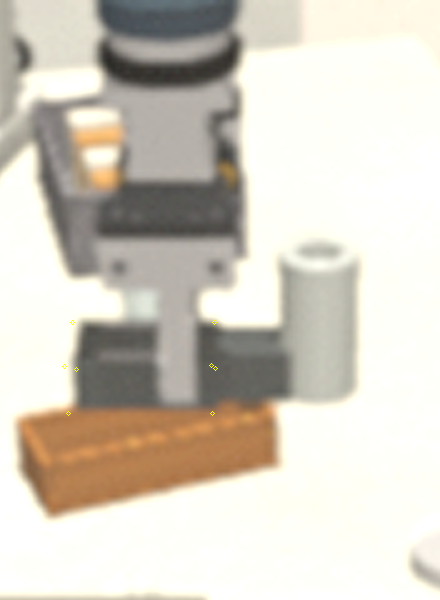

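View pics/scene4p.png

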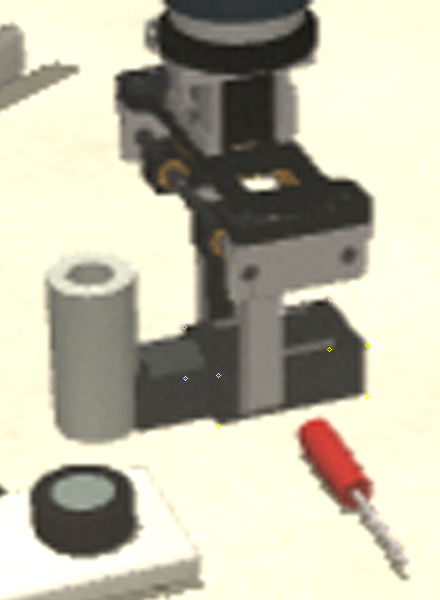

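The carriage is level, with sleeve-edge slopes under about 0.5°. I move it over the rod and check alignment just above the tip.

```bash
cat >> h.py <<'E'
YAW=-13.8
E_=np.array([np.cos(np.radians(YAW)),np.sin(np.radians(YAW))])
E
python3 - <<'E'
from bench import *
from h import *
rod=np.array([.5856,-.2655]);g=rod-.075*E_
move_to(np.array([*g,.25]),down(90+YAW)); dwell(.2)
servo_line(np.array([*g,.216]),velocity=.06); dwell(.3)
print(read_time_s(),read_ee_pos(),g,read_ft_force(),read_torque())
for n in ("side","scene"):
    c=capture(n);np.savez(f"pics/{n}5.npz",**c);u,v=proj(c,[.5856,-.2655,.21]).astype(int);cv2.imwrite(f"pics/{n}5.png",cv2.convertScaleAbs(cv2.resize(c["image"][max(v-50,0):v+90,max(u-50,0):u+50],None,fx=4.2,fy=4.2,interpolation=cv2.INTER_CUBIC),alpha=1.5))
E
```

```text
29.3917 [ 0.51291767 -0.24774985  0.21639945] [ 0.51276493 -0.24760999] [ 0.08017418  0.02742354 -4.92398912] [0.07202627 0.24301112 0.04271596]
```

View pics/side5.png

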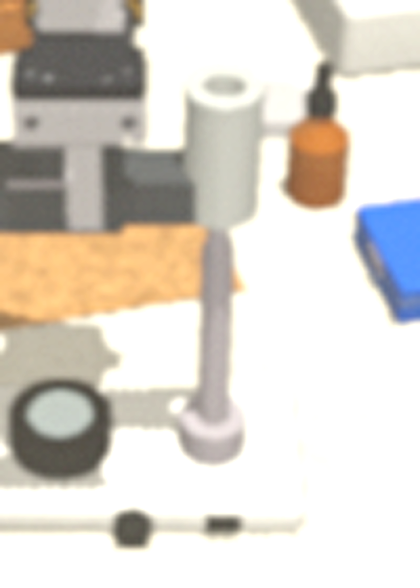

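View pics/scene5.png

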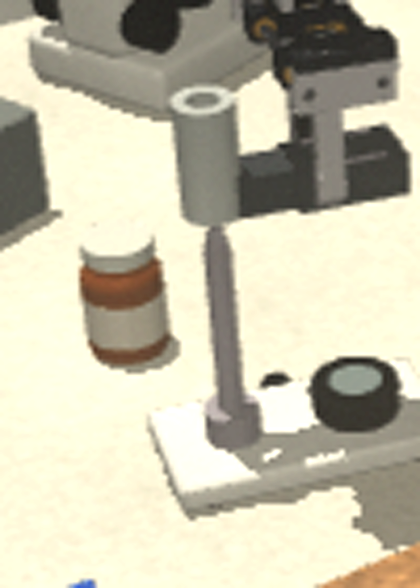

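```bash
cat > edge.py <<'E'
from h import *
def offs(c,base,r,zs,win=5):
    """mean image-u offset (mm) of the left/right edges of an upright cylinder vs prediction; None rows dropped"""
    g=cv2.GaussianBlur(cv2.cvtColor(c["image"],cv2.COLOR_BGR2GRAY).astype(float),(0,0),.7)
    cam=c["cam_to_world"][:3,3]-base;w=np.cross(cam,[0,0,1]);w/=np.linalg.norm(w)
    if w@c["cam_to_world"][:3,0]<0:w=-w
    out=[]
    for z in zs:
        row=[]
        for sg in (-1,1):
            q=proj(c,base+sg*r*w+[0,0,z]);rr=int(round(q[1]));a=np.abs(np.gradient(g[rr]))
            xs=np.arange(int(round(q[0]))-win,int(round(q[0]))+win+1);j=xs[a[xs].argmax()]
            x=j+.5*(a[j-1]-a[j+1])/(a[j-1]-2*a[j]+a[j+1]+1e-9)
            mm=2e3*r/abs(proj(c,base+r*w+[0,0,z])[0]-proj(c,base-r*w+[0,0,z])[0]);row.append((x-q[0])*mm)
        out.append(row)
    return np.array(out),w
E
python3 - <<'E'
from edge import *
for k in ("side5","scene5"):
    c=load(f"pics/{k}.npz")
    b=np.array([.5856,-.2655,.2118])
    o,w=offs(c,b,.022,np.arange(.005,.083,.006)); print(k,w.round(2));print("sleeve",o.round(1).tolist())
    b=np.array([.5856,-.2655,.05]);o,w=offs(c,b,.010,np.arange(.02,.13,.01),4);print("rod",o.round(1).tolist())
E
```

```text
side5 [ 0.96 -0.29 -0.  ]
sleeve [[10.8, 2.7], [10.7, 2.6], [10.6, 2.5], [8.4, 2.9], [5.9, 2.9], [4.9, 3.2], [2.4, 3.1], [3.5, 3.2], [3.5, 3.9], [3.8, 4.5], [4.2, 3.3], [3.9, 3.0], [2.8, -2.1]]
rod [[0.9, 2.6], [3.0, 2.3], [3.0, 3.0], [3.2, 2.6], [3.1, 2.9], [3.0, 2.7], [3.5, 2.7], [3.2, 2.4], [2.4, 2.4], [2.9, 5.0], [2.4, 2.9]]
scene5 [-0.9   0.43 -0.  ]
sleeve [[-0.9, -5.7], [-1.0, -5.5], [-0.6, -5.7], [-0.7, -5.2], [-0.9, -3.8], [-0.9, -3.8], [-1.0, -9.4], [-0.7, -1.7], [-0.8, -1.7], [-0.8, -1.5], [-0.9, -1.5], [-15.3, -1.5], [7.3, -0.4]]
rod [[-1.1, 11.5], [-0.6, -1.0], [-0.7, -0.8], [-0.8, -0.8], [-1.1, -1.3], [-0.9, -1.0], [-0.7, -0.8], [-0.5, -0.9], [-0.8, -1.2], [-1.0, -1.0], [-0.5, -0.8]]
```

```bash
python3 - <<'E'
from edge import *
ims=[]
for k in ("side5","scene5"):
    c=load(f"pics/{k}.npz")
    q=proj(c,[.5856,-.2655,.205]);u,v=q.astype(int);u0,v0=u-18,v-18
    im=cv2.resize(c["image"][v0:v0+48,u0:u0+36],None,fx=11,fy=11,interpolation=cv2.INTER_CUBIC);im=cv2.convertScaleAbs(im,alpha=1.5)
    f=lambda p:tuple((((proj(c,p)-[u0,v0])+.5)*11).astype(int))
    cv2.line(im,f([.5856,-.2655,.05]),f([.5856,-.2655,.3]),(0,0,255),1)
    ims.append(im)
    g=cv2.cvtColor(c["image"],cv2.COLOR_BGR2GRAY)
    for z in (.22,.21,.195,.19,.185,.18,.17): 
        r=int(proj(c,[.5856,-.2655,z])[1]);print(k,z,r,proj(c,[.5856,-.2655,z])[0].round(1),u-14,g[r,u-14:u+15])
cv2.imwrite("pics/tip5.png",np.hstack(ims))
E
```

```text
side5 0.22 233 312.7 298 [ 68  69  70  69  69  68  67  69  68  78  99 120 127 130 132 135 137 138
 138 137 136 134 130 126 130 158 186 194 193]
side5 0.21 237 312.6 298 [ 66  68  67  68  69  68  68  69  67  78 100 121 128 132 133 135 136 138
 138 136 136 132 129 129 143 170 190 193 192]
side5 0.195 242 312.4 298 [139 136 129 126 129 135 139 143 142 139 138 134 129 115 110 115 119 124
 148 174 188 193 193 193 193 193 194 193 193]
side5 0.19 243 312.4 298 [139 134 130 126 130 134 140 140 138 136 134 134 126 113 106 112 113 116
 136 169 189 193 192 192 191 192 192 193 192]
side5 0.185 245 312.3 298 [136 132 132 132 135 138 137 135 134 134 136 128 112 102 107 111 112 109
 118 153 184 193 192 190 190 190 191 191 192]
side5 0.18 246 312.3 298 [135 134 132 136 138 138 138 134 134 132 133 124 107 100 107 112 112 110
 114 145 179 192 192 191 191 191 191 190 191]
side5 0.17 250 312.2 298 [140 142 141 139 134 132 138 143 140 136 131 122 105 102 105 110 112 110
 112 136 171 191 194 191 190 190 190 191 192]
scene5 0.22 153 229.4 215 [173 171 174 175 175 173 156  81  82  86  89  91  91  91  89  89
[... 226 characters left out ...]
 [162 169 169 169 170 169 169 170 170 169 167 166 152  83  77  80  86 129
 170 171 170 171 169 168 170 173 171 172 170]
scene5 0.19 162 230.3 215 [137 170 170 169 171 169 169 167 167 168 168 168 155  85  76  80  78  87
 143 168 171 169 168 166 167 169 168 168 170]
scene5 0.185 164 230.4 215 [103 168 168 169 170 169 170 169 168 168 168 159 122  72  76  78  76  73
 100 170 169 166 164 165 165 167 166 167 167]
scene5 0.18 165 230.5 215 [ 94 150 169 168 167 166 168 169 169 166 168 164 126  71  77  77  75  73
  89 144 168 167 165 165 165 167 168 170 171]
scene5 0.17 168 230.8 215 [ 51  67 116 167 166 166 168 167 168 167 168 164 127  71  74  76  77  73
  80 123 166 168 170 168 165 165 167 168 172]
```

View pics/tip5.png

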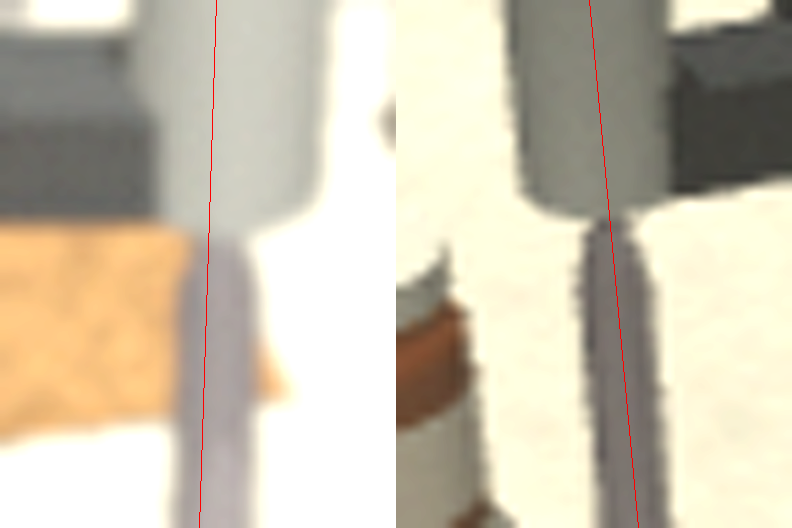

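By edge measurement, sleeve and rod agree to within about 1 mm in both views. The bore takes the 10 mm tip with room to spare, so I descend slowly and watch the forces.

```bash
cat > desc.py <<'E'
from bench import *
from h import *
def descend(g,z0,z1,f0,step=.004,gain=.00015,vz=.03,fz=10,fl=12):
    z=z0;g=np.array(g,float);n=0
    while z>z1+1e-6:
        z=max(z-step,z1); servo_line(np.array([*g,z]),velocity=vz)
        f=read_ft_force()-f0;n+=1
        if n%3==0 or abs(f[2])>2 or np.hypot(*f[:2])>3: print(round(z,4),g.round(4),f.round(1),read_torque().round(2))
        if f[2]>fz or np.hypot(*f[:2])>fl: print("stop");break
        if np.hypot(*f[:2])>1.5: g=g+np.clip(gain*f[:2],-.0006,.0006)
    return g,z
E
python3 - <<'E'
from desc import *
g=np.array([.5856,-.2655])-.075*E_
f0=np.array([0,0,-4.9])
g,z=descend(g,.216,.17,f0)
np.savez("st.npz",g=g,z=z);print(g,z,read_time_s(),read_ee_pos(),read_gripper_width())
for n in ("side","scene"):
    c=capture(n);np.savez(f"pics/{n}6.npz",**c)
E
```

```text
0.204 [ 0.5128 -0.2476] [ 0.2 -0.6  1.6] [ 0.05  0.2  -0.06]
0.192 [ 0.5128 -0.2476] [-0.7 -0.8  0.5] [0.08 0.18 0.01]
0.18 [ 0.5128 -0.2476] [0.1 0.3 0.7] [0.06 0.15 0.06]
0.17 [ 0.5128 -0.2476] [0.3 0.3 0.4] [0.06 0.19 0.03]
[ 0.51276493 -0.24760999] 0.17 32.8583 [ 0.51268717 -0.24756208  0.16984781] 0.04988489908338262
```

```bash
python3 - <<'E'
from desc import *
s=np.load("st.npz");f0=np.array([0,0,-4.9])
g,z=descend(s["g"],float(s["z"]),.062,f0,step=.005,vz=.035)
np.savez("st.npz",g=g,z=z);print(g,z,read_time_s(),read_ee_pos(),read_gripper_width())
E
```

```text
0.155 [ 0.5128 -0.2476] [ 0.2 -1.  -0.1] [0.05 0.15 0.01]
0.14 [ 0.5128 -0.2476] [-0.8 -0.   0.3] [0.06 0.15 0.  ]
0.125 [ 0.5128 -0.2476] [-0.3  0.8  1.4] [0.03 0.15 0.  ]
0.11 [ 0.5128 -0.2476] [-0.1 -0.7 -0.1] [-0.    0.15  0.  ]
0.095 [ 0.5128 -0.2476] [0.1 0.8 1. ] [0.05 0.13 0.  ]
0.08 [ 0.5128 -0.2476] [-1.1 -0.2  0.5] [ 0.05  0.15 -0.03]
0.065 [ 0.5128 -0.2476] [-0.6  0.8  1.1] [ 0.07  0.17 -0.05]
[ 0.51276493 -0.24760999] 0.062 39.3333 [ 0.51263423 -0.247506    0.06176666] 0.04962015809920034
```

Now threaded with no side force. The last few millimetres go in fine steps until contact.

```bash
python3 - <<'E'
from desc import *
s=np.load("st.npz");g=s["g"];z=float(s["z"]);f0=np.array([0,0,-4.9])
while z>.0500:
    z-=.0015 if z>.057 else .0005
    servo_line(np.array([*g,z]),velocity=.02); dwell(.05)
    f=read_ft_force()-f0; print(round(z,4),read_ee_pos()[2].round(4),f.round(1),read_torque().round(2))
    if f[2]>9 or np.hypot(*f[:2])>12: break
np.savez("st.npz",g=g,z=z);dwell(.3);print(read_time_s(),read_gripper_width())
for n in ("side","scene"):
    c=capture(n);np.savez(f"pics/{n}7.npz",**c);u,v=proj(c,[.54,-.255,.1]).astype(int);cv2.imwrite(f"pics/{n}7.png",cv2.convertScaleAbs(cv2.resize(c["image"][v-60:v+60,u-60:u+60],None,fx=5,fy=5,interpolation=cv2.INTER_CUBIC),alpha=1.5))
E
```

```text
0.0605 0.0605 [-0.2 -0.1  1.1] [0.   0.16 0.03]
0.059 0.0589 [-1.2 -0.4  1.1] [ 0.04  0.17 -0.02]
0.0575 0.0574 [-0.2 -0.9  1.5] [0.02 0.14 0.01]
0.056 0.0559 [-0.1 -0.1  0.6] [ 0.05  0.13 -0.03]
0.0555 0.0555 [-0.4 -0.3  0.4] [ 0.03  0.09 -0.04]
0.055 0.055 [-0.3 -0.5  0.2] [ 0.04  0.15 -0.  ]
0.0545 0.0545 [-0.1  0.3  0.7] [ 0.08  0.15 -0.05]
0.054 0.0541 [0.2 0.  0.9] [0.1  0.09 0.01]
0.0535 0.054 [-3.2  1.3  5.9] [0.3  0.34 0.01]
0.053 0.054 [-4.   2.9 10.2] [ 0.5   0.78 -0.02]
42.6333 0.04973217274107268
```

View pics/side7.png

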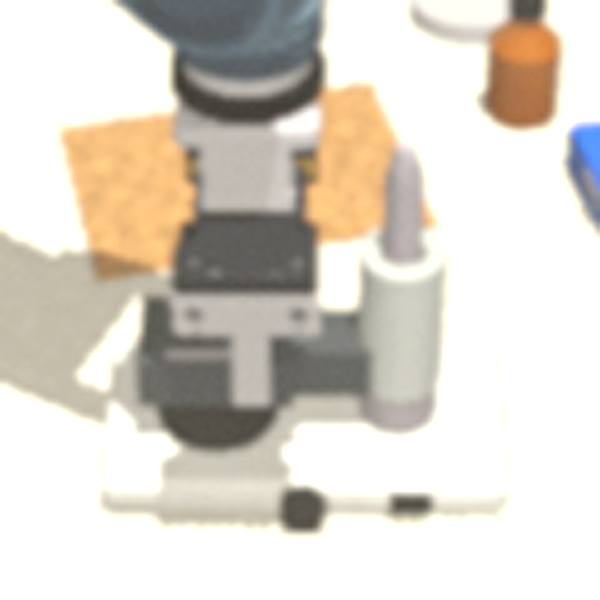

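View pics/scene7.png

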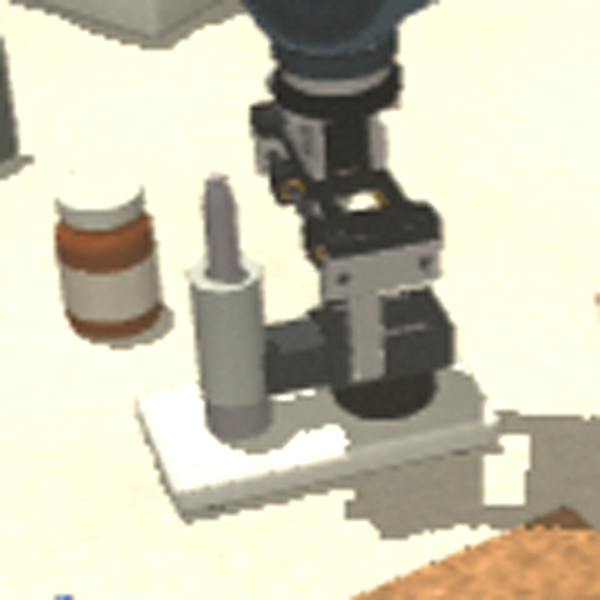

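It is seated: contact came at TCP 0.054, as expected. I relax the press, release and retreat straight up.

```bash
python3 - <<'E'
from bench import *
from h import *
g=np.load("st.npz")["g"]
servo_line(np.array([*g,.0538]),velocity=.02); dwell(.3); print(read_ft_force())
gripper_to(.058,20); dwell(.1); gripper_to(.09); 
servo_line(np.array([*g,.32]),velocity=.15)
p=g-.03*E_
move_to(np.array([p[0],p[1],.36]),down(90+YAW)); dwell(.3)
print(read_time_s(),read_ft_force())
for n in ("wrist","side","scene"):
    c=capture(n);np.savez(f"pics/{n}8.npz",**c);cv2.imwrite(f"pics/{n}8.png",c["image"])
E
```

```text
[-2.16451146  0.73234028  0.47290488]
46.975 [-0.63122223 -0.00276499  0.87575333]
```

View pics/wrist8.png

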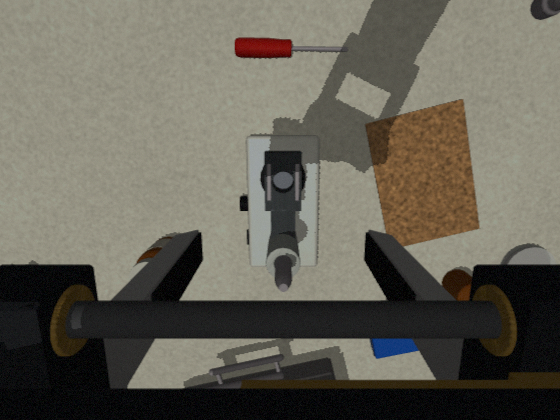

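View pics/side8.png

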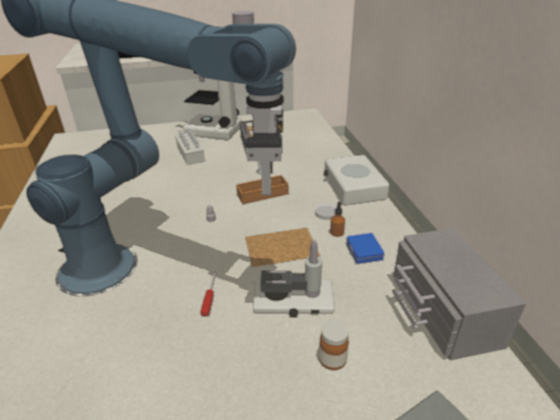

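View pics/scene8.png

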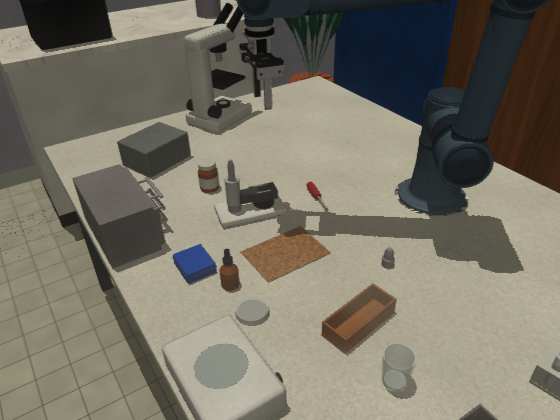

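The wrist view shows the lamp glass through the stage opening at (283,180), and the sleeve on the rod at (283,262). A last number check, then I hand in.

```bash
python3 - <<'E'
from bench import *
from h import *
c=load("pics/wrist8.npz");o=onz(c,283,180.5,.08);print("opening",o,"vs lamp",np.hypot(*(o[:2]-[.4929,-.2428])))
P=cloud(c);m=np.zeros(P.shape[:2],bool);m[245:275,262:305]=1;q=P[m&(P[...,2]>.12)&(P[...,2]<.15)];print("sleeve top z (expect .135)",np.median(q[:,2]),np.median(q[:,:2],0))
q=P[155:205,268:300].reshape(-1,3);q=q[(q[:,2]>.07)&(q[:,2]<.09)];A=np.c_[q[:,:2],np.ones(len(q))];r=np.linalg.lstsq(A,q[:,2],rcond=None)[0];print("block top z",np.median(q[:,2]),"tilt deg",np.degrees(np.hypot(*r[:2])))
finish_job();print(read_time_s())
E
```

```text
opening [ 0.49211493 -0.24218777  0.08      ] vs lamp 0.0009955672130447146
sleeve top z (expect .135) 0.1347039792907449 [ 0.57725478 -0.26185551]
block top z 0.08008268398407756 tilt deg 0.19726669871168442
the job is handed in; nothing more can be done
the job is handed in; nothing more can be done
```

The carriage is fully home on the collar with the stage opening over the lamp, and I handed the job in at about 47 s of the 72 s limit. `finish_job()` reports no verdict.

**What I did:** I lifted the carriage out of the case by its sleeve and set it flat on the cork mat. Then I took it by the stage block and lowered it slowly over the rod. Contact with the collar came at the expected height, pressing with about 10 N. I eased off, released and retreated straight up.

**Last checks:**
- **Seated height:** the sleeve top is at 0.1347 m (0.135 expected), and the block top is at 0.0801 m (0.080 expected).
- **Square:** the block top is tilted about 0.2°.
- **Centred on the lamp:** the opening is about 1 mm from the lamp's centre.
- **Bystanders:** in the last pictures they look to be where they were; I compared them by eye, without measuring.

**Disagreements:**
- **Level before threading:** a rough depth fit suggested the carriage was tilted 3–6° in the gripper. The sleeve edges in the pictures showed it level to about 0.5°, and I went with those.
- **Alignment over the rod:** by eye the sleeve looked about 3 mm off the rod, but the edge measurements put it within about 1 mm. It threaded with no notable side force.

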